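# Load the U-channels into their welding nests

## Robot

A 6-joint arm with a two-finger parallel gripper is mounted at the origin on the work surface. World frame = base frame: x ahead of the robot, y to its left, z up, the work surface at z = 0. Lengths are in mm, angles in degrees, forces in N, time in s.
With the tool pointing down it reaches from about 300 to 850 mm from the base axis. Payload 4.2 kg.
Tool frame: the origin (TCP) lies between the finger pads; the fingertips stand 14 mm ahead of it and the grasp point (between the pads) lies 5 mm behind it; z points along the fingers, y is the line along which they close (so a half turn about z gives the same grasp; the last joint's range is limited). The gripper opens to 91 mm and grips with 3 to 60 N. Pads are 32 mm wide; open, the fingers measure 118 mm over their backs; the gripper's body (76 mm by 178 mm) begins 60 mm behind the grasp point.
Start: joints at [67.437, 18.312, 89.639, -0, 72.044, -1.146], TCP at [209.969, 535.312, 193.976] pointing down, gripper open.
Joint ranges: [-177.97, 177.97], [-48.28, 115.42], [12.27, 149.76], [-77.06, 257.06], [2.81, 150.46], [-146.56, 146.56]. Speed limits (degrees/s): [147.25, 147.25, 180, 180, 180, 180].

## Interface

Orientations are given as [roll, pitch, yaw] about the fixed x, y, z axes, in that order (R = Rz(yaw) Ry(pitch) Rx(roll)).
In Python, from workcell import * gives the robot as it stands. The module is installed in compiled form; this text tells all that it offers.
- The arm moves only by the tool send_rows, never from a script. Its argument "deltas" is a list of rows, each a list of 2 entries, a list of its own where there are three numbers: the shift along the tool's x, y, z normalised to -1 to 1, where 1 is 0.5 m, then the turn, a rotation vector about the tool's x, y, z normalised to -1 to 1, where 1 is 0.5 rad. A call has 1 to 10 rows; each row shifts and turns the commanded pose from where the row before left it, along the tool's axes as they then stand; what a row does not reach is not made up. A row lasts 1/10 s, in which the tool goes at most 50 mm and 8.59 degrees, less where a joint would pass 70% of its speed; a pose out of reach is approached as far as the arm can. A call with a number of a shift or a turn outside -1 to 1 is refused whole. A call with a gripper value outside its range is refused whole. "grip" is the closure, from 0 (fully open) to 1 (shut), set as the call begins (left out, the last holds). The fingers move at their own pace and stop on an object; "grip_force" is the grip in N (left out, the last holds). Time passes only in rows, so rows that do not move let the fingers close. It gives the time, the measured TCP pose, the force, the opening and the grip force at its end, in the units of the state.
- state(): the state, without advancing time (a new reading comes with each control period).
- grab_frame(name): name is "scene" or "top" or "wrist"; returns the picture (420x560x3 uint8, red, green, blue); there is no depth.
- calibration(name): a dict with "mtx" (3x3 intrinsics, pixels), "D" ([k1, k2, p1, p2, k3] as OpenCV has them; the pictures are not rectified), "R" (3x3) and "t" (3): a world point X has camera coordinates R X + t. Camera axes: x right, y down, z forward; pixel columns grow to the right and rows downward; lengths in mm; the calibration is good to about 2 mm. A picture is of the moment at which its call begins: read the wrist's pose just before it. calibration takes no time and is no camera call; for the wrist camera it gives the pose at the moment of the call.
- job_done(): hands the job in; it is judged then, once.
Trained networks look in the newest picture that a camera, given by its name, has taken for a name from the list of things; names that differ only in an ending like _2 or _b are one class to them, and where a whole thing is asked for, a point or a joint stands for the part that bears it (a point fixed in the world has none). Each returns a list of dicts, best first, with "p" (0 to 1); they miss things now and then, are a little off and sometimes report something else, mostly with a low value. They report only what shows in the picture. A call takes as long as a camera call. They do not tell look-alikes from the thing itself.
- trace(camera, label): "pixels" (420x560 bool, what is visible of it) and "bbox" ([left, top, width, height] in pixels, round what is visible of it).
The state is a dict: "time_s": time; "qpos": joint angles; "qvel": joint speeds; "effort": joint torques, N m; "ee_pos": TCP position; "ee_rot": TCP orientation; "force": force on the tool from outside, world axes, zero at the start; "torque": the same for the moment, N m; "gripper_width": finger opening in mm; "gripper_force": force on a finger pad.
Only numpy, scipy, OpenCV 4.12 (cv2) and the standard library are available. Lean on these libraries where they do the work, as an engineer would, in place of code of your own. Each camera call takes 0.05 s, during which the arm holds its last target. There are 200 camera calls.

## Task

Load the four U-shaped steel channels into the four black welding nests on the bench, matching by length: the shortest channel in the shortest nest, the next in the next, up to the longest in the longest. Each must lie flat with its open side up on the nest's base plate, between the two end stops, lined up with the nest and not overhanging its long sides. Leave the two L-shaped angle pieces where they lie.

Things in the scene. Friction and masses are not known exactly. Their poses are not given: they have to be found in the camera images.
- channel_a: the shortest U-channel: bare steel, loose, 60 mm long (its x axis), 40 mm wide over its two upright flanges (y), 32 mm tall, 3 mm walls, about 138 g, open side up and open at both ends. Its origin is the centre of its underside; z points up. Grip it from above across the 40 mm outside width (fingers closing along its y). It starts lying on the bench
- channel_b: the second shortest U-channel: bare steel, loose, 84 mm long (its x axis), 40 mm wide over its two upright flanges (y), 32 mm tall, 3 mm walls, about 194 g, open side up and open at both ends. Its origin is the centre of its underside; z points up. Grip it from above across the 40 mm outside width (fingers closing along its y). It starts lying on the bench
- channel_c: the second longest U-channel: bare steel, loose, 108 mm long (its x axis), 40 mm wide over its two upright flanges (y), 32 mm tall, 3 mm walls, about 249 g, open side up and open at both ends. Its origin is the centre of its underside; z points up. Grip it from above across the 40 mm outside width (fingers closing along its y). It starts lying on the bench
- channel_d: the longest U-channel: bare steel, loose, 132 mm long (its x axis), 40 mm wide over its two upright flanges (y), 32 mm tall, 3 mm walls, about 305 g, open side up and open at both ends. Its origin is the centre of its underside; z points up. Grip it from above across the 40 mm outside width (fingers closing along its y). It starts lying on the bench
- nest_a: the shortest black plastic nest, fixed, for the 60 mm channel: base plate 104 mm long (x), 64 mm wide (y), 10 mm thick; across each end a stop 12 mm thick, top 26 mm above the bench; 80 mm clear between the stops; long sides open. Origin: centre of its underside, on the bench; z up. A seated channel's underside is 10 mm above it
- nest_b: the second shortest black plastic nest, fixed, for the 84 mm channel: base plate 128 mm long (x), 64 mm wide (y), 10 mm thick; across each end a stop 12 mm thick, top 26 mm above the bench; 104 mm clear between the stops; long sides open. Origin: centre of its underside, on the bench; z up. A seated channel's underside is 10 mm above it
- nest_c: the second longest black plastic nest, fixed, for the 108 mm channel: base plate 152 mm long (x), 64 mm wide (y), 10 mm thick; across each end a stop 12 mm thick, top 26 mm above the bench; 128 mm clear between the stops; long sides open. Origin: centre of its underside, on the bench; z up. A seated channel's underside is 10 mm above it
- nest_d: the longest black plastic nest, fixed, for the 132 mm channel: base plate 176 mm long (x), 64 mm wide (y), 10 mm thick; across each end a stop 12 mm thick, top 26 mm above the bench; 152 mm clear between the stops; long sides open. Origin: centre of its underside, on the bench; z up. A seated channel's underside is 10 mm above it
- angle_short: an L-shaped steel angle, 70 mm long (x), loose, not wanted for this job: a flat flange 40 mm wide (y) on the bench and only one upright flange, along its +y edge, 32 mm tall; 3 mm thick. Origin: centre of its underside; z up. Leave it where it lies
- angle_long: an L-shaped steel angle, 100 mm long (x), loose, not wanted for this job: a flat flange 40 mm wide (y) on the bench and only one upright flange, along its +y edge, 32 mm tall; 3 mm thick. Origin: centre of its underside; z up. Leave it where it lies
Not all that is in view belongs to the job. Leave any green look-alike of the channel_d alone.

How it is judged:
By the outcome, as a careful person would: the job done as asked, in the order asked, and still so for the second after the job is handed in, with the robot touching nothing.
It also fails if it takes over 128 s, if anything falls off the work surface, if the arm or the gripper's body presses on something with over 40 N, if the wrist force passes 120 N, or if a joint passes its speed limit or range.

## Working session

There is one attempt and no reset: what is moved stays moved. The work goes in short steps, Python scripts to look and compute and a tool call to move; the robot and the scene stay as the last step left them, time stands still between calls to the robot, and variables do not carry over. Pictures are saved under pics/ and viewed, at most 14 in all, crops included, and the job is handed in when it is done.

Besides the shell and the picture viewer there is one more tool, called after "Request:" as name(argument=value, ...), one argument or row to a line, values as JSON. send_rows: Moves the arm, as the interface text tells. Scaled input: -1 to 1 covers 0.5 m each way for a shift and 0.5 rad each way for a turn. Its arguments: {"type":"object","properties":{"deltas":{"type":"array","items":{"type":"array"}},"grip":{"type":"number"},"grip_force":{"type":"number"}},"required":["deltas"]}

```bash
mkdir -p pics; python3 - <<'E'
from workcell import *
import cv2
for n in("top","scene"):
    f=grab_frame(n); cv2.imwrite(f"pics/{n}0.png",f[:,:,::-1])
    c=calibration(n); print(n,c)
    for l in("channel_a","nest_a","angle_short"):
        print(l,[(round(d["p"],2),d["bbox"]) for d in trace(n,l)])
print(state())
E
```

```text
top {'mtx': array([[393.02286179,   0.        , 275.76163206],
       [  0.        , 393.02286179, 201.90002546],
       [  0.        ,   0.        ,   1.        ]]), 'D': array([0.01055495, 0.        , 0.        , 0.        , 0.        ]), 'R': array([[-0.02594598, -0.99965984, -0.00264726],
       [-0.98639476,  0.02603154, -0.16231987],
       [ 0.16233357, -0.0016003 , -0.98673464]]), 't': array([  41.72780933,  456.23806754, 1094.38873424])}
channel_a [(0.91, [253.6, 186.0, 15.2, 37.1]), (0.85, [93.2, 244.9, 51.9, 32.8]), (0.76, [188.6, 183.5, 26.0, 48.8]), (0.74, [356.1, 190.9, 16.4, 19.0]), (0.73, [411.1, 188.0, 26.8, 30.2]), (0.66, [169.9, 258.5, 46.0, 19.8])]
nest_a [(0.85, [232.7, 131.9, 25.8, 41.4]), (0.68, [301.1, 119.4, 29.1, 57.4]), (0.67, [170.6, 125.7, 28.4, 51.3])]
angle_short [(0.72, [307.5, 191.9, 13.1, 22.5])]
scene {'mtx': array([[544.20598187,   0.        , 267.42620849],
       [  0.        , 544.20598187, 211.31849279],
       [  0.        ,   0.        ,   1.        ]]), 'D': array([-0.15184767,  0.        ,  0.        ,  0.        ,  0.        ]), 'R': array
[... 603 characters left out ...]
.3, 186.8, 26.3, 15.9])]
{'time_s': 0.4, 'qpos': array([ 6.74367512e+01,  1.83184019e+01,  8.96484336e+01,  1.41882317e-03,
        7.20440553e+01, -1.14559193e+00]), 'qvel': array([-0.02734872, -0.11624933, -0.0196321 , -0.02023637,  0.11708213,
       -0.08990978]), 'effort': array([ 1.03752278e-03, -4.11890495e+01, -2.31914914e+01,  7.27922609e-02,
        3.98539065e-02, -5.15228351e-05]), 'ee_pos': array([209.93475027, 535.24198713, 193.8466601 ]), 'ee_rot': array([-1.79989138e+02, -1.56710554e-03,  1.58581905e+02]), 'force': array([ 0.78174887,  0.24670431, -0.46382384]), 'torque': array([ 0.00752633, -0.01901135, -0.03396627]), 'gripper_force': 0.0, 'gripper_width': 91.22239584445803}
```

```bash
python3 - <<'E'
import cv2
f=cv2.imread("pics/top0.png")[100:300,70:470]
cv2.imwrite("pics/top0z.png",cv2.resize(f,(800,400),interpolation=cv2.INTER_CUBIC))
f=cv2.imread("pics/scene0.png")[110:360,80:480]
cv2.imwrite("pics/scene0z.png",cv2.resize(f,(800,500),interpolation=cv2.INTER_CUBIC))
E
```

```text
(no output)
```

View pics/top0z.png

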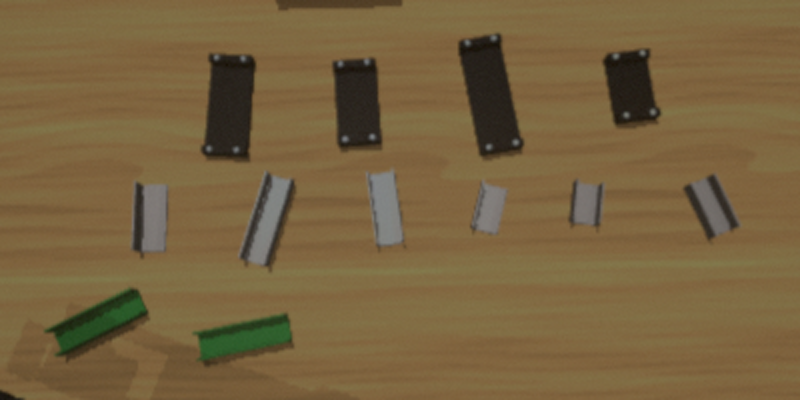

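View pics/scene0z.png

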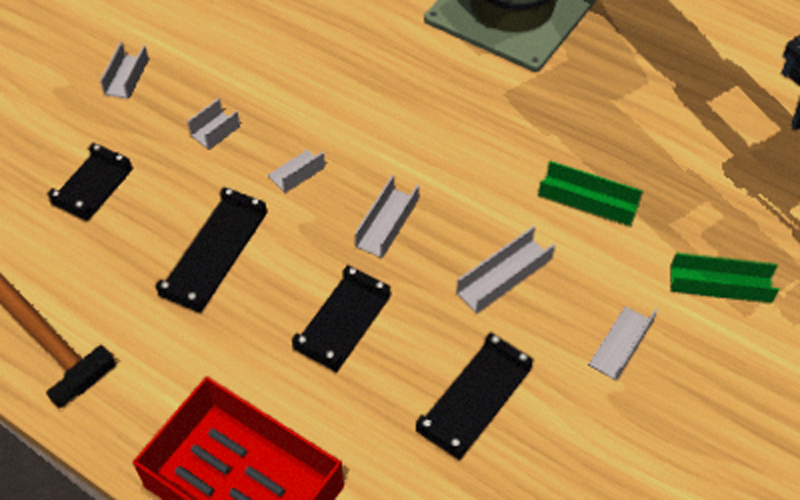

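Top crop, in crop pixels:
- **Channels:** the U-shaped pieces are at (267,218), (385,208), (587,203) and (711,207).
- **Not wanted:** the pieces at (150,217) and (489,208) have one flange, so they are the angles. The two green ones are look-alikes.
- **Nests:** c (230,105), b (357,102), d (490,95), a (631,87).

The scene crop confirms the flange counts. By apparent length, left to right in the top crop, the channels are d, c, a, b. Next I'll fit their poses with both cameras.

```bash
cat > h.py <<'E'
import numpy as np, cv2
from scipy.optimize import minimize
from workcell import *
L=dict(a=60,b=84,c=108,d=132)
def box(x0,x1,y0,y1,z0,z1): return np.array([[x,y,z] for x in(x0,x1) for y in(y0,y1) for z in(z0,z1)],float)
def model(kind,k):
    l=L[k]
    if kind=="channel": h=l/2; return [box(-h,h,-20,20,0,3),box(-h,h,-20,-17,0,32),box(-h,h,17,20,0,32)]
    h=l/2+22; return [box(-h,h,-32,32,0,10),box(-h,-h+12,-32,32,0,26),box(h-12,h,-32,32,0,26)]
def place(P,q,z=0):
    c,s=np.cos(q[2]),np.sin(q[2]); return P@np.array([[c,-s,0],[s,c,0],[0,0,1]]).T+[q[0],q[1],z]
def proj(P,c):
    return cv2.projectPoints(P,cv2.Rodrigues(c["R"])[0],c["t"],c["mtx"],c["D"])[0][:,0]
S=4
def render(boxes,q,c,roi,z=0):
    x,y,w,h=roi; im=np.zeros((h*S,w*S),np.uint8)
    for b in boxes:
        p=(proj(place(b,q,z),c)-[x,y]+.5)*S-.5
        cv2.fillConvexPoly(im,cv2.convexHull(np.round(p*16).astype(np.int32)),255,shift=4)
    return cv2.resize(im,(w,h),interpolation=cv2.INTER_AREA)/255.
def fit(boxes,obs,q0,z=0):
    # obs: list of (mask,calib)
    O=[]
    for m,c in obs:
        x,y,w,h=cv2.boundingRect(m.astype(np.uint8)); roi=(x-15,y-15,w+30,h+30)
        pm=np.pad(m.astype(float),15)[y:y+h+30,x:x+w+30]; O.append((pm,c,roi))
    f=lambda q:sum(np.abs(render(boxes,q,c,r,z)-p).sum()/p.sum() for p,c,r in O)
    best=min((minimize(f,[q0[0],q0[1],a],method="Nelder-Mead",options=dict(initial_simplex=np.array([[q0[0],q0[1],a],[q0[0]+12,q0[1],a],[q0[0],q0[1]+12,a],[q0[0],q0[1],a+.2]]),xatol=.02,fatol=1e-4)) for a in([q0[2]] if len(q0)>2 else np.radians([-30,0,30]))),key=lambda r:r.fun)
    return best.x,best.fun
def ray(px,c,z):
    u=cv2.undistortPoints(np.array([[px]],float),c["mtx"],c["D"])[0,0]
    d=c["R"].T@[u[0],u[1],1]; o=-c["R"].T@c["t"]; return o+d*(z-o[2])/d[2]
E
python3 - <<'E'
from h import *
import json
C={n:calibration(n) for n in("top","scene")}
fr={n:grab_frame(n) for n in C}
T={n:{k:[d["pixels"] for d in trace(n,k+"_a")] for k in("channel","nest")} for n in C}
G={"channel":dict(a=(363,201),b=(425,203),c=(262,204),d=(203,209)),"nest":dict(a=(385,143),b=(248,151),c=(185,152),d=(315,147))}
out={}
for kind in G:
  for k,g in G[kind].items():
    p=ray(g,C["top"],12); obs={}
    for n in C:
        e=proj(p[None],C[n])[0]
        for m in T[n][kind]:
            cen=np.argwhere(m).mean(0)[::-1]
            if np.hypot(*(cen-e))<12: obs[n]=(m,C[n]); break
    r={}
    for nm in [[n] for n in obs]+([list(obs)] if len(obs)>1 else []):
        q,f=fit(model(kind,k),[obs[n] for n in nm],p[:2])
        print(kind,k,nm,q[:2].round(1),np.degrees(q[2]).round(1),round(f,3))
    out[kind[0]+k]=list(q)
json.dump(out,open("poses.json","w"))
w=calibration("wrist"); print(w["R"].round(3),-w["R"].T@w["t"],state()["ee_pos"],w["mtx"])
E
```

```text
channel a ['top'] [ 459.4 -226.4] -8.1 0.086
channel a ['scene'] [ 457.2 -228. ] -10.6 0.082
channel a ['top', 'scene'] [ 458.6 -227.1] -9.6 0.192
channel b ['top'] [ 447.7 -408.4] 20.2 0.067
channel b ['scene'] [ 444.  -408.9] 25.5 0.156
channel b ['top', 'scene'] [ 447.1 -409. ] 21.5 0.268
channel c ['top'] [460.1  69.6] 7.1 0.095
channel c ['scene'] [457.2  69.3] 5.9 0.076
channel c ['top', 'scene'] [459.   69.5] 6.7 0.183
channel d ['top'] [446.9 243.3] -17.0 0.049
channel d ['scene'] [443.6 243.5] -17.2 0.052
channel d ['top', 'scene'] [445.5 243.2] -17.3 0.12
nest a ['top'] [ 633.6 -304.7] 5.4 0.093
nest a ['scene'] [ 631.5 -305.3] 4.9 0.071
nest a ['top', 'scene'] [ 632.8 -305. ] 4.8 0.176
nest b ['top'] [619.1 110. ] 2.5 0.052
nest c ['top'] [620.1 301.9] -3.6 0.048
nest c ['scene'] [617.7 300.9] -3.7 0.044
nest c ['top', 'scene'] [619.1 301.5] -3.4 0.105
nest d ['top'] [627.5 -90.3] 9.0 0.039
nest d ['scene'] [625.3 -92.1] 8.9 0.068
nest d ['top', 'scene'] [627.  -90.8] 9.1 0.123
[[ 0.366  0.931 -0.001]
 [ 0.895 -0.352  0.274]
 [ 0.255 -0.101 -0.962]] [138.86096419 562.83809632 385.56178692] [209.98611163 535.30553498 193.99285197] [[294.41326863   0.         277.42556834]
 [  0.         294.41326863 210.548647  ]
 [  0.           0.           1.        ]]
```

Request:
send_rows(
  deltas=[
    [[0,0,0],[0,0,0.2936]],
    [[0,0,0],[0,0,0.2936]],
    [[0,0,0],[0,0,0.2936]],
    [[0,0,0],[0,0,0.2936]],
    [[0,0,0],[0,0,0.2936]],
    [[0,0,0],[0,0,0.2936]],
    [[0,0,0],[0,0,0.2936]],
    [[0,0,0],[0,0,0.2936]],
    [[0,0,0],[0,0,0.2936]],
    [[0,0,0],[0,0,0.2936]],
  ],
  grip=0,
)

```text
time_s: 1.7
ee_pos: [209.9, 535.3, 194.0]
ee_rot: [-180.0, -0.0, 74.1]
force: [0.4, 0.8, -0.2]
gripper_width: 91.2
gripper_force: 0.0
```

Request:
send_rows(
  deltas=[
    [[0,0,0],[0,0,0.2936]],
    [[0,0,0],[0,0,0.2936]],
    [[0,0,0],[0,0,0.2936]],
    [[0,0,0],[0,0,0.2936]],
    [[0,0,0],[0,0,0.2936]],
    [[0,0,0],[0,0,0.2936]],
    [[0,0,0],[0,0,0.2936]],
    [[0,0,0],[0,0,0.2936]],
    [[0,0,0],[0,0,0.2936]],
    [[0,0,0],[0,0,0.2936]],
  ],
)

```text
time_s: 2.7
ee_pos: [272.3, 496.9, 186.0]
ee_rot: [-176.6, 5.5, -2.6]
force: [0.5, 0.8, -0.2]
gripper_width: 91.2
gripper_force: 0.0
```

Request:
send_rows(
  deltas=[
    [[0.0248,0.0473,0],[0,0,0]],
    [[0.0248,0.0473,0],[0,0,0]],
    [[0.0248,0.0473,0],[0,0,0]],
    [[0.0248,0.0473,0],[0,0,0]],
    [[0.0248,0.0473,0],[0,0,0]],
    [[0.0248,0.0473,0],[0,0,0]],
    [[0.0248,0.0473,0],[0,0,0]],
    [[0.0248,0.0473,0],[0,0,0]],
    [[0.0248,0.0473,0],[0,0,0]],
    [[0.0248,0.0473,0],[0,0,0]],
  ],
)

```text
time_s: 3.7
ee_pos: [384.1, 254.2, 160.6]
ee_rot: [-176.7, 5.4, -2.5]
force: [0.1, 0.1, 0.1]
gripper_width: 91.0
gripper_force: 0.0
```

Request:
send_rows(
  deltas=[
    [[0.0248,0.0473,0],[0,0,0]],
    [[0.0248,0.0473,0],[0,0,0]],
    [[0.0248,0.0473,0],[0,0,0]],
    [[0.0248,0.0473,0],[0,0,0]],
    [[0.0248,0.0473,0],[0,0,0]],
    [[0.0248,0.0473,0],[0,0,0]],
    [[0.0248,0.0473,0],[0,0,0]],
    [[0.0248,0.0473,0],[0,0,0]],
    [[0.0248,0.0473,0],[0,0,0]],
    [[0.0248,0.0473,0],[0,0,0]],
  ],
)

```text
time_s: 4.7
ee_pos: [496.1, 13.0, 135.5]
ee_rot: [-176.7, 5.4, -2.5]
force: [-0.3, 0.2, 1.1]
gripper_width: 91.4
gripper_force: 0.0
```

Request:
send_rows(
  deltas=[
    [[0.0248,0.0473,0],[0,0,0]],
    [[0.0248,0.0473,0],[0,0,0]],
    [[0.0248,0.0473,0],[0,0,0]],
    [[0.0248,0.0473,0],[0,0,0]],
    [[0.0248,0.0473,0],[0,0,0]],
    [[0.0248,0.0473,0],[0,0,0]],
    [[0.0248,0.0473,0],[0,0,0]],
    [[0.0248,0.0473,0],[0,0,0]],
    [[0.0248,0.0473,0],[0,0,0]],
    [[0.0248,0.0473,0],[0,0,0]],
    [[0,0,0],[0,0,0]],
  ],
)

```text
$.deltas: bad value
```

```bash
cat >> h.py <<'E'
from scipy.spatial.transform import Rotation as Ro
def pose(yaw): return Ro.from_euler("xyz",[180,0,yaw],degrees=True)
def plan(way,start=None,v=26.):
    """way: [(x,y,z,yaw)]; prints turn rows then shift rows for each leg"""
    s=state(); p,R=(s["ee_pos"],Ro.from_euler("xyz",s["ee_rot"],degrees=True)) if start is None else (np.array(start[:3],float),pose(start[3]))
    for w in way:
        T=pose(w[3]); rv=(R.inv()*T).as_rotvec()
        n=int(np.ceil(np.linalg.norm(rv)/.13))
        if np.linalg.norm(rv)>.004: print(f"turn {n} x",(rv/n/.5).round(4).tolist())
        d=T.inv().apply(np.array(w[:3])-p); n=max(1,int(np.ceil(np.linalg.norm(d)/v)))
        print(f"shift {n} x",(d/n/500).round(4).tolist()); p,R=np.array(w[:3],float),T
E
python3 - <<'E'
from h import *
plan([(458.6,-227.1,194,-9.6)]); print(state()["qpos"])
E
```

```text
turn 2 x [-0.0509, 0.0979, 0.1216]
shift 10 x [0.0006, 0.0486, -0.0117]
[ -2.18390281  16.89322137 101.03549703   3.55607152  67.50771176
  88.9264794 ]
```

Request:
send_rows(
  deltas=[
    [[0,0,0],[-0.0509,0.0979,0.1216]],
    [[0,0,0],[-0.0509,0.0979,0.1216]],
    [[0.0008,0.0607,-0.0146],[0,0,0]],
    [[0.0008,0.0607,-0.0146],[0,0,0]],
    [[0.0008,0.0607,-0.0146],[0,0,0]],
    [[0.0008,0.0607,-0.0146],[0,0,0]],
    [[0.0008,0.0607,-0.0146],[0,0,0]],
    [[0.0008,0.0607,-0.0146],[0,0,0]],
    [[0.0008,0.0607,-0.0146],[0,0,0]],
    [[0.0008,0.0607,-0.0146],[0,0,0]],
  ],
)

```text
time_s: 5.7
ee_pos: [458.0, -227.1, 194.3]
ee_rot: [180.0, -0.0, -9.6]
force: [0.3, 0.1, 0.1]
gripper_width: 91.1
gripper_force: 0.0
```

```bash
python3 - <<'E'
from h import *
import json
Q=json.load(open("poses.json"))
f=grab_frame("wrist"); c=calibration("wrist"); s=state(); print(s["ee_pos"],s["ee_rot"])
cv2.imwrite("pics/w1.png",f[:,:,::-1])
for kind,k in(("channel","a"),("nest","a"),("channel","b"),("nest","d")):
    q0=Q[kind[0]+k]; e=proj(np.array([[q0[0],q0[1],10.]]),c)[0]
    for d in trace("wrist",kind+"_"+k):
        m=d["pixels"]
        if np.hypot(*(np.argwhere(m).mean(0)[::-1]-e))<25:
            q,g=fit(model(kind,k),[(m,c)],q0); print(kind,k,q[:2],np.degrees(q[2]),g,d["bbox"])
E
```

```text
[ 458.31495615 -231.70677751  195.56172039] [ 1.79705944e+02 -1.56893061e-01 -9.71535404e+00]
channel a [ 458.15149359 -233.13999706] -9.16803144700624 0.03338340712629138 [258.4, 164.6, 36.2, 52.1]
nest a [ 634.6461593  -313.52767689] 5.463868157216139 0.209021059959597 [285.3, 1.3, 76.6, 80.2]
channel b [ 447.48631716 -416.88380794] 21.10173976589422 0.03988250553139544 [388.3, 140.8, 61.9, 75.5]
nest d [626.81449856 -99.24909916] 8.873210030265827 0.10538762768789109 [79.8, 0.0, 118.1, 150.9]
```

View pics/w1.png

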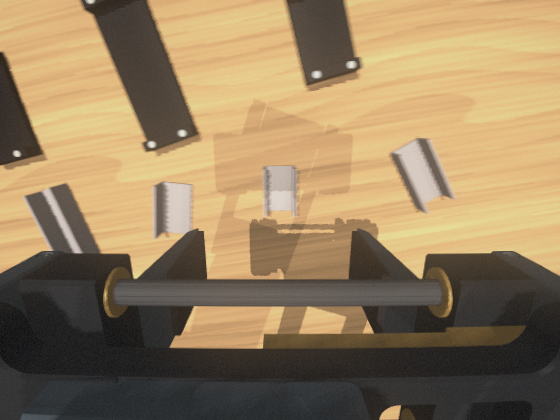

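The wrist view shows channel a at (281,190) and b at (422,175), each with two flanges. The piece at (175,208) has one flange, so it is angle_short. The arm was still settling in that picture, so I'll measure again at rest.

```bash
cat >> h.py <<'E'
import json
def look(items):
    for _ in range(3):
        c=calibration("wrist"); f=grab_frame("wrist")
    s=state(); print(s["time_s"],s["ee_pos"].round(1),s["ee_rot"].round(1))
    Q=json.load(open("poses.json")); T={}
    for it in items:
        kind,k=("channel" if it[0]=="c" else "nest"),it[1]
        q0=Q[it]; e=proj(np.array([[q0[0],q0[1],10.]]),c)[0]
        if kind not in T: T[kind]=[d["pixels"] for d in trace("wrist",kind+"_a")]
        for m in T[kind]:
            if np.hypot(*(np.argwhere(m).mean(0)[::-1]-e))<25:
                q,g=fit(model(kind,k),[(m,c)],q0); print(it,q[:2].round(1),np.degrees(q[2]).round(1),round(g,3),"| was",np.round(q0[:2],1),np.degrees(q0[2]).round(1))
    return f
E
python3 - <<'E'
from h import *
look(["ca","cb","nd","na"])
plan([(458.8,-227,18,-9.6)])
E
```

```text
6.1 [ 458.2 -224.8  193.6] [-1.8e+02  1.0e-01 -9.5e+00]
ca [ 458.6 -227.8] -8.8 0.028 | was [ 458.6 -227.1] -9.6
cb [ 447.4 -410.5] 20.9 0.033 | was [ 447.1 -409. ] 21.5
nd [626.1 -93.6] 8.9 0.119 | was [627.  -90.8] 9.1
na [ 633.6 -307.4] 5.1 0.222 | was [ 632.8 -305. ] 4.8
shift 7 x [0.0002, 0.0006, 0.0502]
```

Request:
send_rows(
  deltas=[
    [[0,0.0006,0.04],[0,0,0]],
    [[0,0.0006,0.06],[0,0,0]],
    [[0,0.0006,0.08],[0,0,0]],
    [[0,0.0006,0.07],[0,0,0]],
    [[0,0.0006,0.05],[0,0,0]],
    [[0,0.0006,0.03],[0,0,0]],
    [[0,0.0006,0.0214],[0,0,0]],
    [[0,0,0],[0,0,0]],
    [[0,0,0],[0,0,0]],
  ],
)

```text
time_s: 7.1
ee_pos: [458.4, -228.0, 18.7]
ee_rot: [180.0, -0.0, -9.6]
force: [0.2, 0.9, 0.5]
gripper_width: 90.9
gripper_force: 0.0
```

Request:
send_rows(
  deltas=[
    [[0,0,0],[0,0,0]],
    [[0,0,0],[0,0,0]],
    [[0,0,0],[0,0,0]],
    [[0,0,0],[0,0,0]],
    [[0,0,0],[0,0,0]],
    [[0,0,0],[0,0,0]],
    [[0,0,0],[0,0,0]],
    [[0,0,0],[0,0,0]],
  ],
  grip=1,
  grip_force=30,
)

```text
time_s: 7.9
ee_pos: [457.9, -227.9, 18.2]
ee_rot: [180.0, 0.0, -9.6]
force: [0.1, 0.3, -0.7]
gripper_width: 30.0
gripper_force: 0.0
```

```bash
python3 - <<'E'
from h import *
s=state(); p=s["ee_pos"]; print(p,s["ee_rot"],s["gripper_width"],s["gripper_force"])
z0=18
plan([(p[0],p[1],70,-9.6),(633,-305.8,70,4.9),(633,-305.8,z0+11,4.9)])
E
```

```text
[ 457.85629082 -227.94985221   18.15600577] [ 1.79995942e+02  2.36639739e-02 -9.59221403e+00] 29.997064321979423 0.0
shift 2 x [0.0, 0.0, -0.0518]
turn 2 x [0.0, 0.0, -0.2531]
shift 8 x [0.042, 0.0231, 0.0]
shift 2 x [-0.0, -0.0, 0.041]
```

The opening reads 30 mm, but the channel is 40 mm wide. I'll look before moving.

```bash
python3 - <<'E'
from h import *
f=grab_frame("wrist");g=grab_frame("scene")[100:240,90:300]
f=cv2.resize(f[100:400,130:430],(480,480)); g=cv2.resize(g,(310,207))
im=np.zeros((480,800,3),np.uint8); im[:,:480]=f; im[:207,480:790]=g
cv2.imwrite("pics/w2.png",im[:,:,::-1]); s=state(); print(s["gripper_width"],s["gripper_force"])
E
```

```text
22.22461344743384 0.0
```

View pics/w2.png

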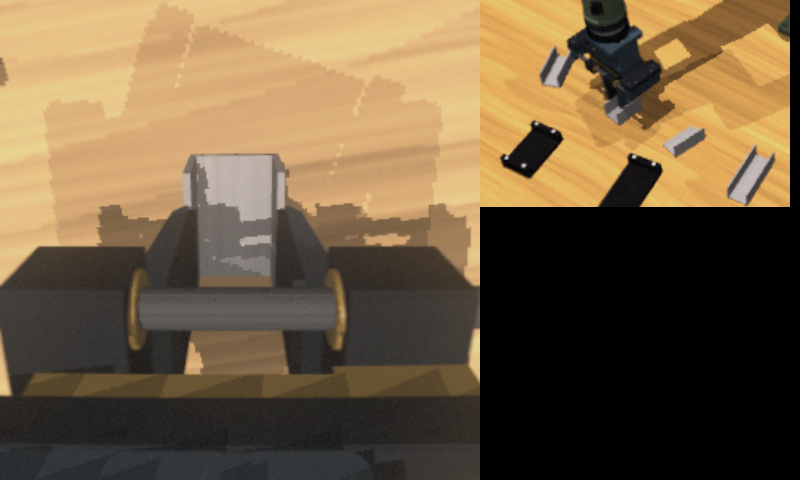

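Request:
send_rows(
  deltas=[
    [[0,0,0],[0,0,0]],
    [[0,0,0],[0,0,0]],
    [[0,0,0],[0,0,0]],
    [[0,0,0],[0,0,0]],
  ],
)

```text
time_s: 8.4
ee_pos: [457.8, -227.9, 18.2]
ee_rot: [180.0, 0.0, -9.6]
force: [0.3, -0.3, -0.7]
gripper_width: 0.8
gripper_force: 0.0
```

```bash
python3 - <<'E'
from h import *
f=grab_frame("wrist")
cv2.imwrite("pics/w3.png",cv2.resize(f[180:400,150:430],(784,616)) [:600,:,::-1]); s=state(); print(s["gripper_width"],s["gripper_force"],s["ee_pos"],s["force"])
E
```

```text
0.3176311058234107 0.0 [ 457.84170021 -227.94334148   18.17452769] [-0.07894011 -0.48203566 -0.59529075]
```

View pics/w3.png

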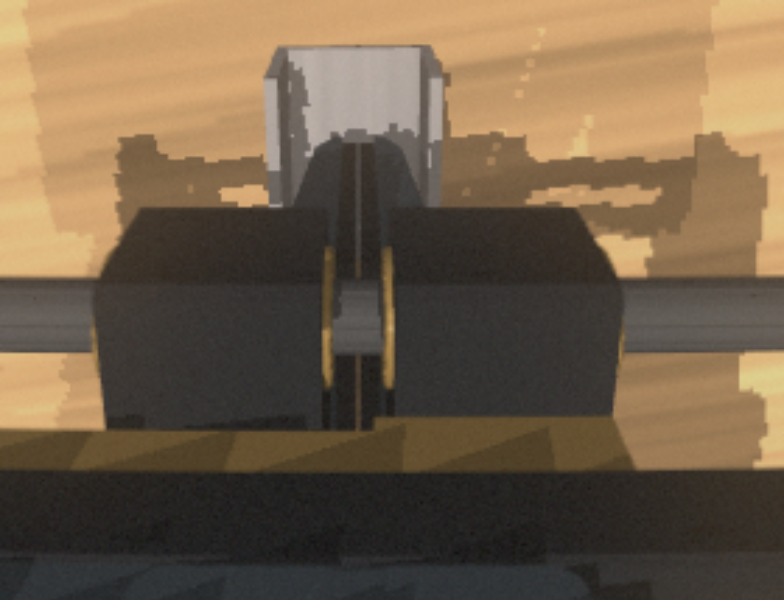

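```bash
python3 - <<'E'
from h import *
c=calibration("wrist"); s=state(); p=s["ee_pos"]
Q=json.load(open("poses.json"))
k=lambda px:((px-[150,180])*2.8).round(0).tolist()
print("channel corners",[k(x) for x in proj(place(np.array([[30,20,32],[30,-20,32],[30,20,0],[30,-20,0],[-30,20,32],[-30,-20,32.]]),[458.6,-227.4,np.radians(-9.2)]),c)])
print("TCP tip front at z4, 30,60",[k(x) for x in proj(place(np.array([[16,0,4],[16,0,36],[16,0,60.],[0,0,4]]),[p[0],p[1],np.radians(-9.6)]),c)])
look(["ca"])
E
```

```text
channel corners [[260.0, 75.0], [439.0, 74.0], [274.0, 43.0], [427.0, 42.0], [270.0, 312.0], [434.0, 311.0]]
TCP tip front at z4, 30,60 [[354.0, 101.0], [354.0, 143.0], [353.0, 184.0], [354.0, 158.0]]
8.6 [ 457.8 -227.9   18.2] [180.    0.   -9.6]
ca [ 458.4 -228.1] -8.5 0.773 | was [ 458.6 -227.1] -9.6
```

The channel is exactly where I measured it. The fingers closed above the flanges, so the real fingertips sit roughly 15–20 mm behind the nominal TCP instead of 14 mm ahead. I'll open, go lower in small steps and watch the force.

Request:
send_rows(
  deltas=[
    [[0,0,0],[0,0,0]],
    [[0,0,0],[0,0,0]],
    [[0,0,0],[0,0,0]],
    [[0,0,0],[0,0,0]],
    [[0,0,0],[0,0,0]],
    [[0,0,0],[0,0,0]],
    [[0,0,0],[0,0,0]],
    [[0,0,0],[0,0,0]],
    [[0,0,0],[0,0,0]],
    [[0,0,0],[0,0,0]],
  ],
  grip=0,
)

```text
time_s: 9.65
ee_pos: [457.9, -228.0, 18.2]
ee_rot: [180.0, 0.0, -9.6]
force: [-0.6, -0.1, 0.0]
gripper_width: 77.8
gripper_force: 0.0
```

Request:
send_rows(
  deltas=[
    [[0,0,0],[0,0,0]],
    [[0,0,0.004],[0,0,0]],
    [[0,0,0.004],[0,0,0]],
    [[0,0,0.004],[0,0,0]],
    [[0,0,0.004],[0,0,0]],
    [[0,0,0.004],[0,0,0]],
    [[0,0,0],[0,0,0]],
    [[0,0,0],[0,0,0]],
  ],
)

```text
time_s: 10.45
ee_pos: [457.8, -227.9, 8.1]
ee_rot: [180.0, 0.0, -9.6]
force: [0.3, 0.1, -0.3]
gripper_width: 91.4
gripper_force: 0.0
```

```bash
python3 - <<'E'
from h import *
f=grab_frame("wrist")
cv2.imwrite("pics/w4.png",cv2.resize(f[150:350,140:420],(784,560))[:,:,::-1]); s=state(); print(s["gripper_width"],s["ee_pos"],s["force"])
c=calibration("wrist");p=s["ee_pos"]
for z in(-10,8,20,30,40):print(z,[((x-[140,150])*2.8).round().tolist() for x in proj(place(np.array([[16,45.5,z],[16,-45.5,z],[0,45.5,z],[0,-45.5,z]]),[p[0],p[1],np.radians(-9.6)]),c)])
E
```

```text
91.1099404489005 [ 457.89742237 -227.97694529    8.1983207 ] [1.03447754 0.19896343 0.91378008]
-10 [[211.0, 180.0], [553.0, 180.0], [215.0, 237.0], [550.0, 236.0]]
8 [[196.0, 201.0], [568.0, 201.0], [200.0, 262.0], [564.0, 262.0]]
20 [[185.0, 218.0], [579.0, 217.0], [190.0, 282.0], [574.0, 281.0]]
30 [[174.0, 233.0], [589.0, 232.0], [180.0, 300.0], [584.0, 299.0]]
40 [[163.0, 249.0], [600.0, 249.0], [169.0, 319.0], [595.0, 319.0]]
```

View pics/w4.png

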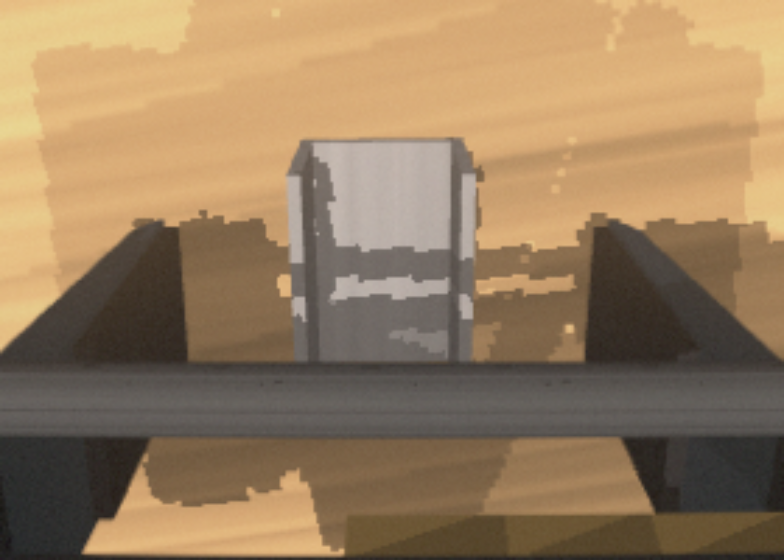

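The fingertip inner edges at (180,228) and (594,228) match a tip height of about 27 mm with the TCP at 8 mm. So tip z ≈ TCP z + 19, and I'll go down to TCP z ≈ −11.

Request:
send_rows(
  deltas=[
    [[0.001,0,0.006],[0,0,0]],
    [[0,0,0.006],[0,0,0]],
    [[0,0,0.006],[0,0,0]],
    [[0,0,0.006],[0,0,0]],
    [[0,0,0.006],[0,0,0]],
    [[0,0,0.005],[0,0,0]],
    [[0,0,0.004],[0,0,0]],
    [[0,0,0],[0,0,0]],
  ],
)

```text
time_s: 11.3
ee_pos: [458.2, -227.9, -11.6]
ee_rot: [-180.0, 0.1, -9.6]
force: [0.0, -0.0, 0.4]
gripper_width: 91.4
gripper_force: 0.0
```

Request:
send_rows(
  deltas=[
    [[0,0,0],[0,0,0]],
    [[0,0,0],[0,0,0]],
    [[0,0,0],[0,0,0]],
    [[0,0,0],[0,0,0]],
    [[0,0,0],[0,0,0]],
    [[0,0,0],[0,0,0]],
    [[0,0,0],[0,0,0]],
    [[0,0,0],[0,0,0]],
    [[0,0,0],[0,0,0]],
  ],
  grip=1,
  grip_force=30,
)

```text
time_s: 12.2
ee_pos: [458.4, -228.0, -11.3]
ee_rot: [180.0, 0.0, -9.6]
force: [0.3, -0.4, -0.1]
gripper_width: 39.9
gripper_force: 30.0
```

```bash
python3 - <<'E'
from h import *
s=state(); p=s["ee_pos"]; print(p,s["ee_rot"],s["gripper_width"],s["gripper_force"])
plan([(p[0],p[1],60,-9.6),(633,-305.8,60,5.4),(633,-305.8,p[2]+11.5,5.4)],start=[*p,-9.6])
E
```

```text
[ 458.36803484 -228.02646215  -11.29521355] [ 1.79997921e+02  1.72461141e-02 -9.59941843e+00] 39.89266302370275 29.998962879180908
shift 3 x [0.0, 0.0, -0.0475]
turn 3 x [0.0, 0.0, -0.1745]
shift 8 x [0.0416, 0.0235, 0.0]
shift 3 x [-0.0, -0.0, 0.0399]
```

Request:
send_rows(
  deltas=[
    [[0,0,-0.02],[0,0,0]],
    [[0,0,-0.04],[0,0,0]],
    [[0,0,-0.05],[0,0,-0.1]],
    [[0,0,-0.0325],[0,0,-0.2]],
    [[0,0,0],[0,0,-0.2061]],
    [[0,0,0],[0,0,0]],
  ],
)

```text
time_s: 12.8
ee_pos: [458.6, -228.2, 61.0]
ee_rot: [180.0, -0.0, 4.9]
force: [-0.2, 0.6, -2.0]
gripper_width: 39.9
gripper_force: 30.0
```

Request:
send_rows(
  deltas=[
    [[0.02,0.011,0],[0,0,0]],
    [[0.04,0.0221,0],[0,0,0]],
    [[0.04,0.0221,0],[0,0,0]],
    [[0.04,0.0221,0],[0,0,0]],
    [[0.04,0.0221,0],[0,0,0]],
    [[0.04,0.0221,0],[0,0,0]],
    [[0.04,0.0221,0],[0,0,0]],
    [[0.04,0.0221,0],[0,0,0]],
    [[0.024,0.0132,0],[0,0,0]],
    [[0.0106,0.0059,0],[0,0,0]],
  ],
)

```text
time_s: 13.8
ee_pos: [634.4, -306.4, 58.6]
ee_rot: [-180.0, 0.0, 4.8]
force: [-0.3, 0.5, -1.3]
gripper_width: 40.0
gripper_force: 30.0
```

Request:
send_rows(
  deltas=[
    [[0,0,0],[0,0,0]],
    [[0,0,0],[0,0,0]],
    [[0,0,0],[0,0,0]],
  ],
)

```text
time_s: 14.1
ee_pos: [632.2, -305.5, 59.8]
ee_rot: [-180.0, 0.1, 4.9]
force: [-0.2, 0.5, -1.2]
gripper_width: 40.1
gripper_force: 30.0
```

```bash
python3 - <<'E'
from h import *
f=look(["na","nd"]); cv2.imwrite("pics/w5.png",cv2.resize(f[0:300,80:480],(800,600))[:,:,::-1]); s=state(); print(s["gripper_width"],s["gripper_force"])
plan([(633,-305.8,-0.6,4.9)])
E
```

```text
14.25 [ 632.6 -305.6   60.2] [180.    0.    4.9]
nd [626.2 -92.1] 8.9 0.335 | was [627.  -90.8] 9.1
39.77038709051005 29.99861776828766
shift 3 x [0.0002, 0.0001, 0.0405]
```

View pics/w5.png

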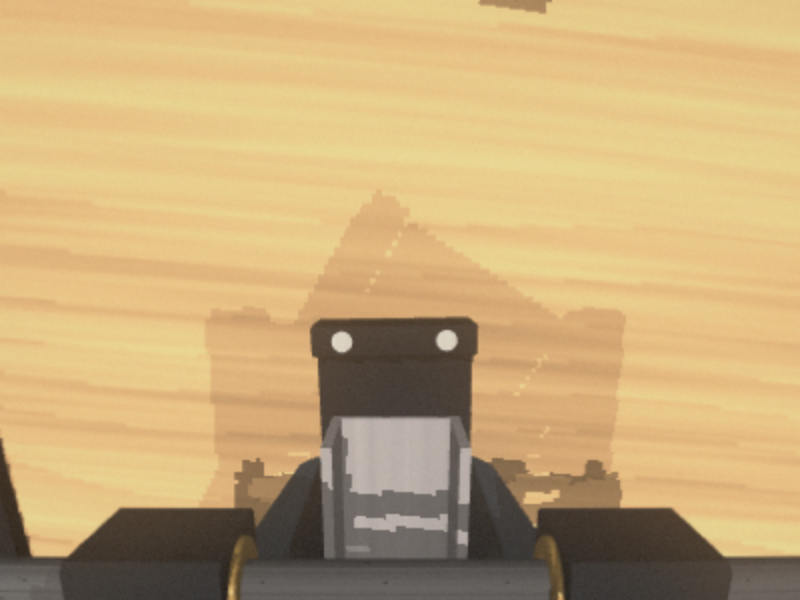

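Channel a is held over nest a, centred and parallel: the far stop is at (395,340) and the channel at (395,490). I'll lower it and release.

Request:
send_rows(
  deltas=[
    [[0,0,0.02],[0,0,0]],
    [[0,0,0.04],[0,0,0]],
    [[0,0,0.03],[0,0,0]],
    [[0,0,0.015],[0,0,0]],
    [[0,0,0.008],[0,0,0]],
    [[0,0,0.006],[0,0,0]],
    [[0,0,0.002],[0,0,0]],
    [[0,0,0],[0,0,0]],
    [[0,0,0],[0,0,0]],
  ],
)

```text
time_s: 15.2
ee_pos: [633.3, -306.0, -0.0]
ee_rot: [180.0, -0.0, 4.9]
force: [0.7, -0.2, -1.1]
gripper_width: 39.6
gripper_force: 30.0
```

Request:
send_rows(
  deltas=[
    [[0,0,0],[0,0,0]],
    [[0,0,0],[0,0,0]],
    [[0,0,0],[0,0,0]],
    [[0,0,0],[0,0,0]],
    [[0,0,0],[0,0,0]],
    [[0,0,0],[0,0,0]],
    [[0,0,-0.02],[0,0,0]],
    [[0,0,-0.06],[0,0,0]],
    [[0,0,-0.06],[0,0,0]],
    [[0,0,-0.06],[0,0,0]],
  ],
  grip=0,
)

```text
time_s: 16.2
ee_pos: [633.0, -305.8, 101.2]
ee_rot: [180.0, -0.0, 4.9]
force: [-0.3, -0.4, -0.2]
gripper_width: 91.1
gripper_force: 0.0
```

```bash
python3 - <<'E'
from h import *
plan([(447.2,-409.9,100,21.2)])
E
```

```text
turn 3 x [0.0002, -0.0, -0.1896]
shift 9 x [-0.0469, 0.0066, 0.0003]
```

Request:
send_rows(
  deltas=[
    [[0,0,0],[0,0,-0.1896]],
    [[0,0,0],[0,0,-0.1896]],
    [[0,0,0],[0,0,-0.1896]],
    [[-0.03,0.0042,0],[0,0,0]],
    [[-0.07,0.0099,0],[0,0,0]],
    [[-0.08,0.0112,0],[0,0,0]],
    [[-0.08,0.0112,0],[0,0,0]],
    [[-0.08,0.0112,0],[0,0,0]],
    [[-0.05,0.007,0],[0,0,0]],
    [[-0.032,0.0047,0],[0,0,0]],
  ],
)

```text
time_s: 17.2
ee_pos: [444.2, -410.9, 100.1]
ee_rot: [180.0, 0.0, 21.0]
force: [-0.0, 0.5, 0.3]
gripper_width: 91.4
gripper_force: 0.0
```

Request:
send_rows(
  deltas=[
    [[0,0,0],[0,0,0]],
    [[0,0,0],[0,0,0]],
    [[0,0,0],[0,0,0]],
    [[0,0,0],[0,0,0]],
  ],
)

```text
time_s: 17.6
ee_pos: [448.1, -409.2, 99.3]
ee_rot: [-180.0, 0.0, 21.3]
force: [0.6, -0.2, 0.7]
gripper_width: 91.3
gripper_force: 0.0
```

```bash
python3 - <<'E'
from h import *
f=look(["cb","na"]); cv2.imwrite("pics/w6.png",f[:,:,::-1])
plan([(447.3,-410,-11.5,21.1)])
E
```

```text
17.75 [ 447.7 -409.3   99.3] [-180.     0.    21.3]
cb [ 447.3 -410.1] 21.1 0.027 | was [ 447.1 -409. ] 21.5
shift 5 x [-0.0001, 0.0002, 0.0443]
```

View pics/w6.png

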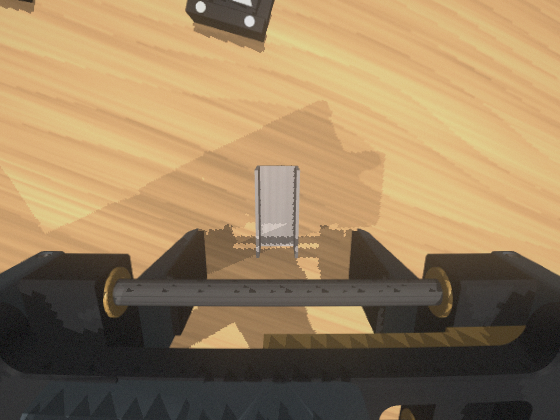

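Channel b is squarely between the open fingers at (277,205), and the end of nest a shows at (230,15).

Request:
send_rows(
  deltas=[
    [[0,0.0005,0.03],[0,0,0]],
    [[0,0.0005,0.06],[0,0,0]],
    [[0,0,0.06],[0,0,0]],
    [[0,0,0.04],[0,0,0]],
    [[0,0,0.02],[0,0,0]],
    [[0,0,0.0115],[0,0,0]],
    [[0,0,0],[0,0,0]],
    [[0,0,0],[0,0,0]],
  ],
)

```text
time_s: 18.65
ee_pos: [447.8, -410.8, -10.3]
ee_rot: [179.9, -0.0, 21.2]
force: [0.6, -0.2, -0.4]
gripper_width: 91.1
gripper_force: 0.0
```

Request:
send_rows(
  deltas=[
    [[0,0,0],[0,0,0]],
    [[0,0,0],[0,0,0]],
    [[0,0,0],[0,0,0]],
    [[0,0,0],[0,0,0]],
    [[0,0,0],[0,0,0]],
    [[0,0,0],[0,0,0]],
    [[0,0,0],[0,0,0]],
    [[0,0,0],[0,0,0]],
    [[0,0,0],[0,0,0]],
  ],
  grip=1,
  grip_force=30,
)

```text
time_s: 19.55
ee_pos: [447.0, -410.0, -11.3]
ee_rot: [-180.0, 0.0, 21.2]
force: [-0.7, 1.8, 1.4]
gripper_width: 39.7
gripper_force: 30.0
```

```bash
python3 - <<'E'
from h import *
s=state(); p=s["ee_pos"]; print(p,s["ee_rot"],s["gripper_width"],s["gripper_force"])
plan([(p[0],p[1],100,21.1),(618,109.2,100,2.5)],start=[*p,21.2])
E
```

```text
[ 446.98844971 -409.9514333   -11.34397454] [-1.79957360e+02  2.82242940e-02  2.11993455e+01] 39.74444969930805 29.999673664569855
shift 5 x [0.0, 0.0, -0.0445]
turn 3 x [0.0, -0.0, 0.2164]
shift 22 x [0.0176, -0.0465, -0.0]
```

Request:
send_rows(
  deltas=[
    [[0,0,-0.02],[0,0,0]],
    [[0,0,-0.05],[0,0,0]],
    [[0,0,-0.06],[0,0,0.15]],
    [[0,0,-0.06],[0,0,0.25]],
    [[0,0,-0.0325],[0,0,0.2492]],
    [[0.01,-0.0264,0],[0,0,0]],
    [[0.02,-0.0528,0],[0,0,0]],
    [[0.02,-0.0528,0],[0,0,0]],
    [[0.02,-0.0528,0],[0,0,0]],
    [[0.02,-0.0528,0],[0,0,0]],
  ],
)

```text
time_s: 20.55
ee_pos: [486.2, -287.0, 98.6]
ee_rot: [-179.9, 0.1, 2.8]
force: [0.5, 0.1, -2.7]
gripper_width: 39.8
gripper_force: 30.0
```

Request:
send_rows(
  deltas=[
    [[0.02,-0.0528,0],[0,0,0]],
    [[0.02,-0.0528,0],[0,0,0]],
    [[0.02,-0.0528,0],[0,0,0]],
    [[0.02,-0.0528,0],[0,0,0]],
    [[0.02,-0.0528,0],[0,0,0]],
    [[0.02,-0.0528,0],[0,0,0]],
    [[0.02,-0.0528,0],[0,0,0]],
    [[0.02,-0.0528,0],[0,0,0]],
    [[0.02,-0.0528,0],[0,0,0]],
    [[0.02,-0.0528,0],[0,0,0]],
  ],
)

```text
time_s: 21.55
ee_pos: [573.5, -19.1, 98.5]
ee_rot: [-180.0, 0.2, 2.8]
force: [-0.0, 0.7, -2.1]
gripper_width: 39.9
gripper_force: 30.0
```

Request:
send_rows(
  deltas=[
    [[0.02,-0.0528,0],[0,0,0]],
    [[0.02,-0.0528,0],[0,0,0]],
    [[0.02,-0.0528,0],[0,0,0]],
    [[0.02,-0.0528,0],[0,0,0]],
    [[0.01,-0.0264,0],[0,0,0]],
    [[0.0072,-0.0198,0],[0,0,0]],
    [[0,0,0],[0,0,0]],
    [[0,0,0],[0,0,0]],
    [[0,0,0],[0,0,0]],
    [[0,0,0],[0,0,0]],
  ],
)

```text
time_s: 22.55
ee_pos: [617.1, 108.5, 100.0]
ee_rot: [180.0, 0.0, 2.5]
force: [-0.4, -0.1, -2.0]
gripper_width: 39.3
gripper_force: 30.0
```

```bash
python3 - <<'E'
from h import *
f=look(["nb","cc","nc","nd"]); cv2.imwrite("pics/w7.png",f[:,:,::-1]); s=state(); print(s["gripper_width"],s["qpos"])
p=s["ee_pos"]
# overlay nest b corners in wrist view
c=calibration("wrist")
for q in([618,109.2,np.radians(2.5)],):
    for b in model("nest","b"):
        cv2.polylines(f,[cv2.convexHull(np.round(proj(place(b,q),c)).astype(np.int32))],True,(255,0,0),1)
cv2.imwrite("pics/w7.png",cv2.resize(f[0:300,80:480],(800,600))[:,:,::-1])
plan([(618,109.2,-0.8,2.5)])
E
```

```text
22.7 [617.3 108.9 100. ] [180.    0.    2.6]
cc [388.4  83.4] 47.0 1.0 | was [459.   69.5] 6.7
nc [619.5 300.9] -3.6 0.049 | was [619.1 301.5] -3.4
nd [626.1 -94.7] 9.1 0.156 | was [627.  -90.8] 9.1
39.93054662716018 [8.97826460e+00 2.68553765e+01 9.02862288e+01 1.78111512e-03
 6.28751104e+01 9.64021561e+01]
shift 4 x [0.0003, 0.0, 0.0504]
```

View pics/w7.png

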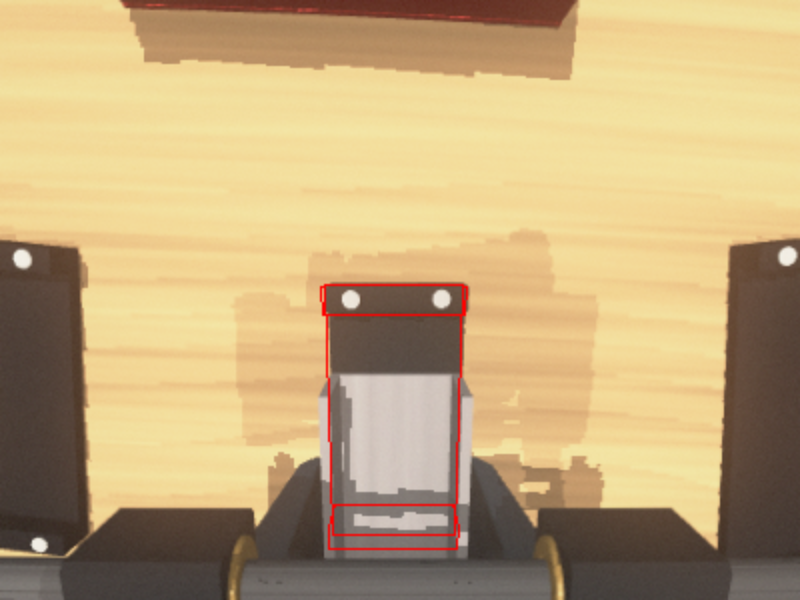

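The overlay of nest b's model (red) matches the picture to about a pixel, with the channel centred over it. I'll lower and release.

Request:
send_rows(
  deltas=[
    [[0.001,0.0005,0.03],[0,0,0]],
    [[0,0,0.05],[0,0,0]],
    [[0,0,0.05],[0,0,0]],
    [[0,0,0.03],[0,0,0]],
    [[0,0,0.018],[0,0,0]],
    [[0,0,0.012],[0,0,0]],
    [[0,0,0.008],[0,0,0]],
    [[0,0,0.003],[0,0,0]],
    [[0,0,0],[0,0,0]],
    [[0,0,0],[0,0,0]],
  ],
)

```text
time_s: 23.8
ee_pos: [618.3, 109.4, 0.0]
ee_rot: [-180.0, -0.0, 2.6]
force: [-0.0, 0.9, -1.1]
gripper_width: 39.8
gripper_force: 30.0
```

Request:
send_rows(
  deltas=[
    [[0,0,0],[0,0,0]],
    [[0,0,0],[0,0,0]],
    [[0,0,0],[0,0,0]],
    [[0,0,0],[0,0,0]],
    [[0,0,0],[0,0,0]],
    [[0,0,0],[0,0,0]],
    [[0,0,-0.02],[0,0,0]],
    [[0,0,-0.06],[0,0,0]],
    [[0,0,-0.06],[0,0,0]],
    [[0,0,-0.06],[0,0,0]],
  ],
  grip=0,
)

```text
time_s: 24.8
ee_pos: [617.9, 109.3, 101.2]
ee_rot: [-180.0, -0.0, 2.6]
force: [1.9, 0.2, 0.4]
gripper_width: 91.3
gripper_force: 0.0
```

```bash
python3 - <<'E'
from h import *
plan([(458.6,69.3,120,6.7)])
E
```

```text
turn 1 x [-0.0001, -0.0001, -0.1431]
shift 7 x [-0.0465, 0.006, -0.0054]
```

Request:
send_rows(
  deltas=[
    [[0,0,0],[0,0,-0.1431]],
    [[-0.03,0.004,-0.005],[0,0,0]],
    [[-0.06,0.0077,-0.007],[0,0,0]],
    [[-0.07,0.009,-0.008],[0,0,0]],
    [[-0.07,0.009,-0.008],[0,0,0]],
    [[-0.05,0.0065,-0.006],[0,0,0]],
    [[-0.03,0.0039,-0.004],[0,0,0]],
    [[-0.0155,0.0019,0],[0,0,0]],
    [[0,0,0],[0,0,0]],
    [[0,0,0],[0,0,0]],
  ],
)

```text
time_s: 25.8
ee_pos: [459.9, 69.7, 118.6]
ee_rot: [-180.0, -0.1, 6.7]
force: [-0.3, 0.6, 0.2]
gripper_width: 91.2
gripper_force: 0.0
```

Request:
send_rows(
  deltas=[
    [[0,0,0],[0,0,0]],
    [[0,0,0],[0,0,0]],
  ],
)

```text
time_s: 26.0
ee_pos: [459.4, 69.6, 118.2]
ee_rot: [-180.0, 0.0, 6.7]
force: [0.4, 0.2, 0.1]
gripper_width: 91.6
gripper_force: 0.0
```

```bash
python3 - <<'E'
from h import *
f=look(["cc","nb"]); cv2.imwrite("pics/w8.png",f[:,:,::-1])
plan([(458.6,69.3,-11.3,6.7)])
E
```

```text
26.15 [459.   69.5 118.2] [-180.     0.     6.7]
cc [457.9  67.9] 6.6 0.029 | was [459.   69.5] 6.7
shift 5 x [-0.0001, 0.0001, 0.0518]
```

Request:
send_rows(
  deltas=[
    [[-0.002,0.0018,0.03],[0,0,0]],
    [[0,0,0.06],[0,0,0]],
    [[0,0,0.07],[0,0,0]],
    [[0,0,0.05],[0,0,0]],
    [[0,0,0.03],[0,0,0]],
    [[0,0,0.0155],[0,0,0]],
    [[0,0,0.0035],[0,0,0]],
    [[0,0,0],[0,0,0]],
  ],
)

```text
time_s: 27.05
ee_pos: [458.3, 68.5, -10.7]
ee_rot: [-180.0, -0.0, 6.7]
force: [0.6, 0.8, -0.8]
gripper_width: 91.0
gripper_force: 0.0
```

Request:
send_rows(
  deltas=[
    [[0,0,0],[0,0,0]],
    [[0,0,0],[0,0,0]],
    [[0,0,0],[0,0,0]],
    [[0,0,0],[0,0,0]],
    [[0,0,0],[0,0,0]],
    [[0,0,0],[0,0,0]],
    [[0,0,0],[0,0,0]],
    [[0,0,0],[0,0,0]],
    [[0,0,0],[0,0,0]],
  ],
  grip=1,
  grip_force=35,
)

```text
time_s: 27.95
ee_pos: [457.8, 68.5, -11.1]
ee_rot: [-180.0, 0.0, 6.7]
force: [-0.1, 1.2, 0.1]
gripper_width: 39.7
gripper_force: 35.0
```

```bash
python3 - <<'E'
from h import *
s=state(); p=s["ee_pos"]; print(p,s["ee_rot"],s["gripper_width"],s["gripper_force"])
plan([(p[0],p[1],100,6.7),(619,301.2,100,-3.5)],start=[*p,6.7])
E
```

```text
[457.7565538   68.46529588 -11.06296876] [-1.79995855e+02  2.21431331e-02  6.69868093e+00] 39.724544738484894 35.00006854534149
shift 5 x [0.0, 0.0, -0.0444]
turn 2 x [0.0, -0.0, 0.178]
shift 11 x [0.0267, -0.044, -0.0]
```

Request:
send_rows(
  deltas=[
    [[0,0,-0.02],[0,0,0]],
    [[0,0,-0.05],[0,0,0]],
    [[0,0,-0.06],[0,0,0.1]],
    [[0,0,-0.06],[0,0,0.156]],
    [[0,0,-0.032],[0,0,0.1]],
    [[0.015,-0.0247,0],[0,0,0]],
    [[0.03,-0.0494,0],[0,0,0]],
    [[0.03,-0.0494,0],[0,0,0]],
    [[0.03,-0.0494,0],[0,0,0]],
    [[0.03,-0.0494,0],[0,0,0]],
  ],
)

```text
time_s: 28.95
ee_pos: [532.0, 176.8, 98.5]
ee_rot: [180.0, 0.1, -3.4]
force: [0.1, -0.4, -1.7]
gripper_width: 39.9
gripper_force: 35.0
```

Request:
send_rows(
  deltas=[
    [[0.03,-0.0494,0],[0,0,0]],
    [[0.03,-0.0494,0],[0,0,0]],
    [[0.03,-0.0494,0],[0,0,0]],
    [[0.03,-0.0494,0],[0,0,0]],
    [[0.023,-0.0379,0],[0,0,0]],
    [[0.0157,-0.0262,0],[0,0,0]],
    [[0,0,0],[0,0,0]],
    [[0,0,0],[0,0,0]],
    [[0,0,0],[0,0,0]],
    [[0,0,0],[0,0,0]],
  ],
)

```text
time_s: 29.95
ee_pos: [618.6, 300.3, 99.8]
ee_rot: [180.0, 0.1, -3.5]
force: [-0.3, 0.9, -2.0]
gripper_width: 39.4
gripper_force: 35.0
```

```bash
cat >> h.py <<'E'
def overlay(k,q,name):
    for _ in range(3): c=calibration("wrist"); f=grab_frame("wrist")
    s=state(); print(s["ee_pos"].round(1),s["ee_rot"].round(1),s["gripper_width"])
    for b in model("nest",k): cv2.polylines(f,[cv2.convexHull(np.round(proj(place(b,q),c)).astype(np.int32))],True,(255,0,0),1)
    cv2.imwrite(name,cv2.resize(f[0:300,80:480],(800,600))[:,:,::-1])
E
python3 - <<'E'
from h import *
overlay("c",[619,301.2,np.radians(-3.5)],"pics/w9.png"); plan([(619,301.2,-0.6,-3.5)])
E
```

```text
[618.9 300.5 100.1] [180.    0.   -3.5] 39.7533388852994
shift 4 x [0.0, -0.0003, 0.0504]
```

View pics/w9.png

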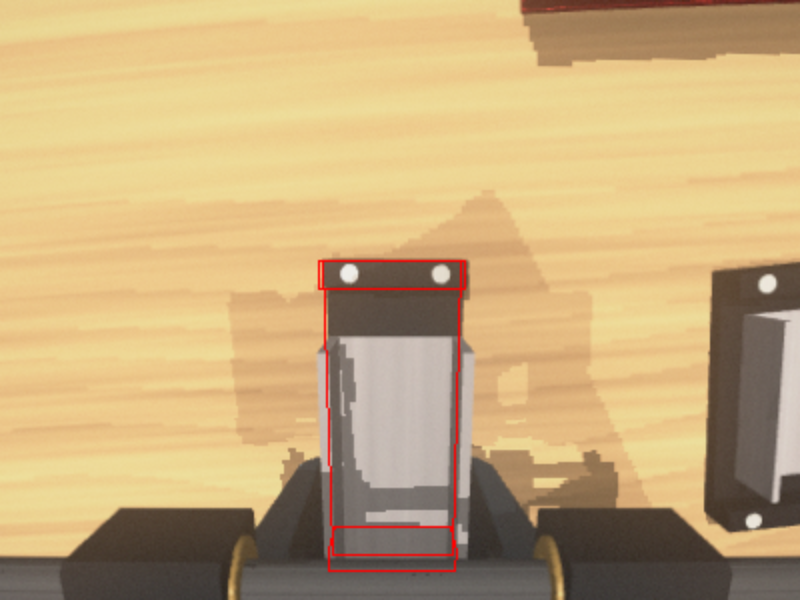

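The overlay on nest c fits to about a pixel and channel c is centred over it. Channel b sits in nest b at the right edge, near (770,410). I'll lower c.

Request:
send_rows(
  deltas=[
    [[0,0,0.03],[0,0,0]],
    [[0,0,0.05],[0,0,0]],
    [[0,0,0.05],[0,0,0]],
    [[0,0,0.03],[0,0,0]],
    [[0,0,0.018],[0,0,0]],
    [[0,0,0.012],[0,0,0]],
    [[0,0,0.008],[0,0,0]],
    [[0,0,0.003],[0,0,0]],
    [[0,0,0],[0,0,0]],
    [[0,0,0],[0,0,0]],
  ],
)

```text
time_s: 31.1
ee_pos: [619.6, 301.2, 0.1]
ee_rot: [-180.0, -0.0, -3.5]
force: [0.1, -0.4, -3.6]
gripper_width: 40.2
gripper_force: 35.0
```

Request:
send_rows(
  deltas=[
    [[0,0,0],[0,0,0]],
    [[0,0,0],[0,0,0]],
    [[0,0,0],[0,0,0]],
    [[0,0,0],[0,0,0]],
    [[0,0,0],[0,0,0]],
    [[0,0,0],[0,0,0]],
    [[0,0,-0.02],[0,0,0]],
    [[0,0,-0.06],[0,0,0]],
    [[0,0,-0.06],[0,0,0]],
    [[0,0,-0.06],[0,0,0]],
  ],
  grip=0,
)

```text
time_s: 32.1
ee_pos: [619.2, 301.0, 101.2]
ee_rot: [-180.0, -0.0, -3.5]
force: [-0.3, 0.5, -0.1]
gripper_width: 91.2
gripper_force: 0.0
```

```bash
python3 - <<'E'
from h import *
plan([(445.2,242.5,120,-17.2)])
E
```

```text
turn 2 x [-0.0001, 0.0, 0.2391]
shift 8 x [-0.0372, 0.0268, -0.0047]
```

Request:
send_rows(
  deltas=[
    [[0,0,-0.01],[0,0,0.2391]],
    [[0,0,-0.0276],[0,0,0.2391]],
    [[-0.02,0.0144,0],[0,0,0]],
    [[-0.05,0.036,0],[0,0,0]],
    [[-0.06,0.0432,0],[0,0,0]],
    [[-0.06,0.0432,0],[0,0,0]],
    [[-0.06,0.0432,0],[0,0,0]],
    [[-0.03,0.0216,0],[0,0,0]],
    [[-0.0176,0.0128,0],[0,0,0]],
    [[0,0,0],[0,0,0]],
  ],
)

```text
time_s: 33.1
ee_pos: [444.8, 242.5, 119.0]
ee_rot: [-180.0, -0.0, -17.2]
force: [0.2, 0.1, -0.2]
gripper_width: 91.1
gripper_force: 0.0
```

Request:
send_rows(
  deltas=[
    [[0,0,0],[0,0,0]],
    [[0,0,0],[0,0,0]],
    [[0,0,0],[0,0,0]],
  ],
)

```text
time_s: 33.4
ee_pos: [446.2, 243.0, 118.1]
ee_rot: [-180.0, 0.0, -17.2]
force: [-0.4, 0.3, -0.2]
gripper_width: 91.2
gripper_force: 0.0
```

```bash
python3 - <<'E'
from h import *
f=look(["cd","nc"]); cv2.imwrite("pics/w10.png",f[:,:,::-1])
plan([(445.2,242.5,-11.3,-17.2)])
E
```

```text
33.55 [445.7 242.7 118. ] [180.    0.  -17.2]
cd [444.8 241.1] -17.4 0.02 | was [445.5 243.2] -17.3
shift 5 x [-0.0001, 0.0001, 0.0517]
```

View pics/w10.png

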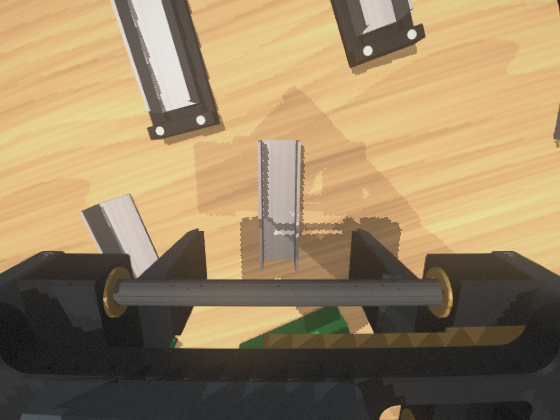

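Channel d, two-flanged bare steel at (280,205), is squarely between the fingers. The green look-alike lies behind at (300,330), and angle_long is clear at (120,235).

Request:
send_rows(
  deltas=[
    [[0,0.0024,0.03],[0,0,0]],
    [[0,0,0.06],[0,0,0]],
    [[0,0,0.07],[0,0,0]],
    [[0,0,0.05],[0,0,0]],
    [[0,0,0.03],[0,0,0]],
    [[0,0,0.0155],[0,0,0]],
    [[0,0,0.003],[0,0,0]],
    [[0,0,0],[0,0,0]],
  ],
)

```text
time_s: 34.45
ee_pos: [445.4, 241.7, -10.6]
ee_rot: [-180.0, -0.0, -17.2]
force: [-0.0, 0.5, -0.1]
gripper_width: 91.1
gripper_force: 0.0
```

Request:
send_rows(
  deltas=[
    [[0,0,0],[0,0,0]],
    [[0,0,0],[0,0,0]],
    [[0,0,0],[0,0,0]],
    [[0,0,0],[0,0,0]],
    [[0,0,0],[0,0,0]],
    [[0,0,0],[0,0,0]],
    [[0,0,0],[0,0,0]],
    [[0,0,0],[0,0,0]],
    [[0,0,0],[0,0,0]],
  ],
  grip=1,
  grip_force=40,
)

```text
time_s: 35.35
ee_pos: [444.9, 241.5, -11.0]
ee_rot: [180.0, 0.0, -17.2]
force: [-0.7, 0.1, 0.6]
gripper_width: 39.6
gripper_force: 40.0
```

```bash
python3 - <<'E'
from h import *
s=state(); p=s["ee_pos"]; print(p,s["ee_rot"],s["gripper_width"],s["gripper_force"])
plan([(p[0],p[1],100,-17.2),(626.4,-91.8,100,9)],start=[*p,-17.2])
E
```

```text
[444.93921818 241.51917828 -10.99265157] [ 1.79999087e+02  1.73454121e-02 -1.72010937e+01] 39.62110319326619 40.000044107437134
shift 5 x [0.0, 0.0, -0.0444]
turn 4 x [0.0, 0.0, -0.2286]
shift 15 x [0.0169, 0.0477, 0.0]
```

Request:
send_rows(
  deltas=[
    [[0,0,-0.02],[0,0,0]],
    [[0,0,-0.05],[0,0,0]],
    [[0,0,-0.06],[0,0,-0.15]],
    [[0,0,-0.06],[0,0,-0.2286]],
    [[0,0,-0.032],[0,0,-0.2286]],
    [[0,0,0],[0,0,-0.2286]],
    [[0,0,0],[0,0,-0.0786]],
    [[0.009,0.0254,0],[0,0,0]],
    [[0.018,0.0508,0],[0,0,0]],
    [[0.018,0.0508,0],[0,0,0]],
  ],
)

```text
time_s: 36.35
ee_pos: [477.1, 180.9, 99.9]
ee_rot: [180.0, 0.1, 9.0]
force: [-0.3, 0.1, -3.8]
gripper_width: 40.0
gripper_force: 40.0
```

Request:
send_rows(
  deltas=[
    [[0.018,0.0508,0],[0,0,0]],
    [[0.018,0.0508,0],[0,0,0]],
    [[0.018,0.0508,0],[0,0,0]],
    [[0.018,0.0508,0],[0,0,0]],
    [[0.018,0.0508,0],[0,0,0]],
    [[0.018,0.0508,0],[0,0,0]],
    [[0.018,0.0508,0],[0,0,0]],
    [[0.018,0.0508,0],[0,0,0]],
    [[0.018,0.0508,0],[0,0,0]],
    [[0.018,0.0508,0],[0,0,0]],
  ],
)

```text
time_s: 37.35
ee_pos: [605.5, -56.6, 99.5]
ee_rot: [-180.0, 0.1, 8.9]
force: [0.0, 0.9, -3.1]
gripper_width: 39.9
gripper_force: 40.0
```

Request:
send_rows(
  deltas=[
    [[0.016,0.0452,0],[0,0,0]],
    [[0.0083,0.0235,0],[0,0,0]],
    [[0.0042,0.0118,0],[0,0,0]],
    [[0,0,0],[0,0,0]],
    [[0,0,0],[0,0,0]],
    [[0,0,0],[0,0,0]],
    [[0,0,0],[0,0,0]],
  ],
)

```text
time_s: 38.05
ee_pos: [625.8, -91.2, 100.1]
ee_rot: [-180.0, 0.0, 9.1]
force: [-0.1, -0.7, -4.0]
gripper_width: 39.7
gripper_force: 40.0
```

```bash
python3 - <<'E'
from h import *
overlay("d",[626.4,-91.8,np.radians(9)],"pics/w11.png"); plan([(626.4,-91.8,-0.6,9)])
E
```

```text
[626.  -91.6 100.1] [-180.    0.    9.] 39.92035814490699
shift 4 x [0.0002, 0.0001, 0.0503]
```

View pics/w11.png

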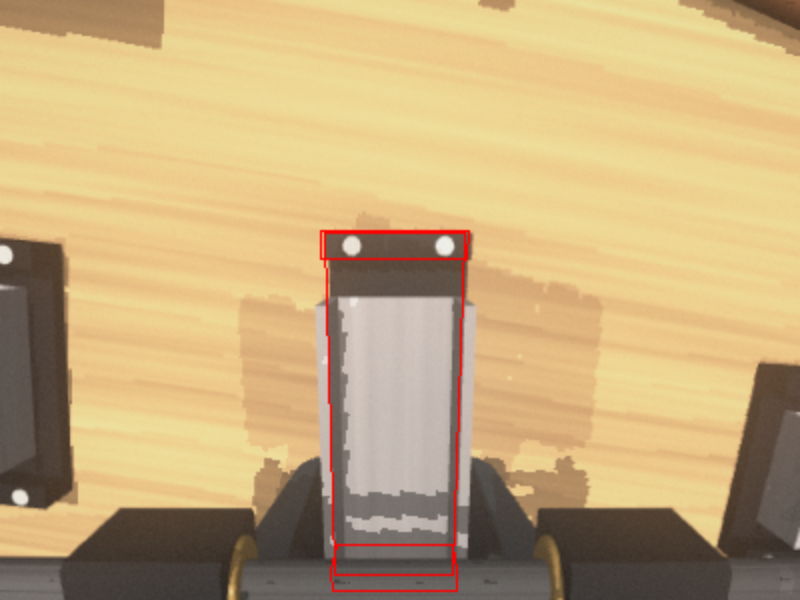

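The nest d overlay fits and the channel is aligned with it. I'll lower, release and retreat.

Request:
send_rows(
  deltas=[
    [[0.0006,0.0005,0.03],[0,0,0]],
    [[0,0,0.05],[0,0,0]],
    [[0,0,0.05],[0,0,0]],
    [[0,0,0.03],[0,0,0]],
    [[0,0,0.018],[0,0,0]],
    [[0,0,0.012],[0,0,0]],
    [[0,0,0.008],[0,0,0]],
    [[0,0,0.003],[0,0,0]],
    [[0,0,0],[0,0,0]],
    [[0,0,0],[0,0,0]],
  ],
)

```text
time_s: 39.2
ee_pos: [626.9, -92.4, 0.1]
ee_rot: [180.0, -0.0, 9.0]
force: [-1.1, -0.8, -3.5]
gripper_width: 39.9
gripper_force: 40.0
```

Request:
send_rows(
  deltas=[
    [[0,0,0],[0,0,0]],
    [[0,0,0],[0,0,0]],
    [[0,0,0],[0,0,0]],
    [[0,0,0],[0,0,0]],
    [[0,0,0],[0,0,0]],
    [[0,0,0],[0,0,0]],
    [[0,0,-0.02],[0,0,0]],
    [[0,0,-0.06],[0,0,0]],
    [[0,0,-0.06],[0,0,0]],
    [[0,0,-0.06],[0,0,0]],
  ],
  grip=0,
)

```text
time_s: 40.2
ee_pos: [626.4, -92.3, 101.2]
ee_rot: [180.0, 0.0, 9.0]
force: [-0.9, 0.3, -0.1]
gripper_width: 91.0
gripper_force: 0.0
```

Request:
send_rows(
  deltas=[
    [[-0.03,0,-0.04],[0,0,0]],
    [[-0.06,0,-0.04],[0,0,0]],
    [[-0.06,0,-0.04],[0,0,0]],
    [[-0.06,0,-0.04],[0,0,0]],
    [[-0.06,0,-0.04],[0,0,0]],
    [[-0.06,0,-0.02],[0,0,0]],
    [[-0.04,0,0],[0,0,0]],
    [[-0.02,0,0],[0,0,0]],
    [[0,0,0],[0,0,0]],
    [[0,0,0],[0,0,0]],
  ],
)

```text
time_s: 41.2
ee_pos: [434.6, -122.8, 209.6]
ee_rot: [180.0, -0.0, 9.0]
force: [0.3, 0.2, 0.6]
gripper_width: 91.4
gripper_force: 0.0
```

```bash
python3 - <<'E'
from h import *
N=dict(a=(633,-305.8,4.9),b=(618,109.2,2.5),c=(619,301.2,-3.5),d=(626.4,-91.8,9))
for n in("top","scene","wrist"):
    for _ in range(3 if n=="wrist" else 1): c=calibration(n); f=grab_frame(n)
    ms=[d["pixels"] for d in trace(n,"channel_a")]
    for k,v in N.items():
        e=proj(np.array([[v[0],v[1],20.]]),c)[0]
        for m in ms:
            if np.hypot(*(np.argwhere(m).mean(0)[::-1]-e))<12:
                q,g=fit(model("channel",k),[(m,c)],[v[0],v[1],np.radians(v[2])],z=10); print(n,k,q[:2].round(1),np.degrees(q[2]).round(1),round(g,3),"nest",v); break
    if n=="scene": cv2.imwrite("pics/end.png",cv2.resize(f[100:360,80:480],(800,520),interpolation=cv2.INTER_CUBIC)[:,:,::-1])
E
```

```text
top b [620.3 110.9] 2.9 0.087 nest (618, 109.2, 2.5)
top c [620.9 302.2] -3.1 0.052 nest (619, 301.2, -3.5)
top d [629.3 -90.9] 7.6 0.132 nest (626.4, -91.8, 9)
scene a [ 632.2 -305.6] 8.5 0.174 nest (633, -305.8, 4.9)
scene b [619.1 110.1] 2.7 0.054 nest (618, 109.2, 2.5)
scene c [617.2 302.6] -2.0 0.079 nest (619, 301.2, -3.5)
scene d [625.1 -92.5] 8.2 0.076 nest (626.4, -91.8, 9)
wrist a [ 633.  -307.7] 3.1 0.056 nest (633, -305.8, 4.9)
```

View pics/end.png

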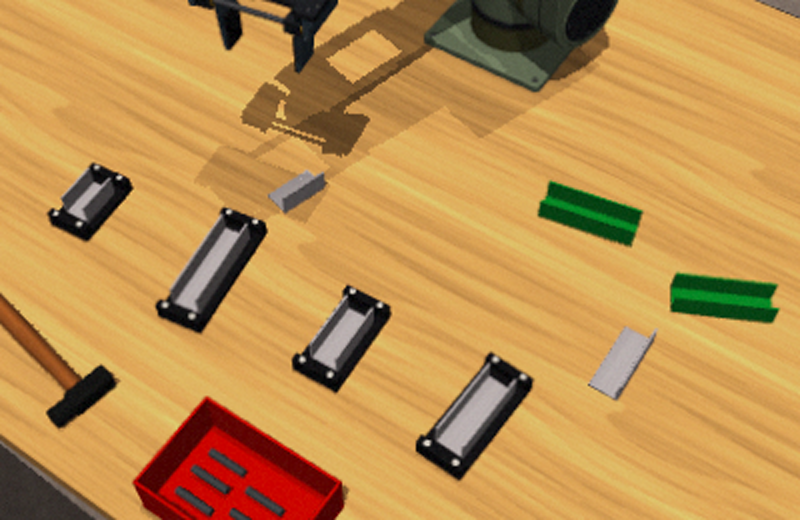

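All four channels sit open side up in their matching nests, at (90,195), (212,265), (342,338) and (475,410). The angles and the green pieces look unmoved, and the arm is clear.

```bash
python3 -c "
from workcell import *
print(job_done())"
```

```text
the job is handed in; nothing more can be done
None
```

I loaded all four channels into their matching nests in order a to d and handed the job in at about 41 s of arm time; the final pictures show each lying flat, open side up and centred, with the angles and green look-alikes left alone, though the judge's verdict wasn't shown.

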